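Set the dish carrier's sliding jaw with its thumbwheel

ROBOT

A 7-joint arm with a two-finger parallel gripper is mounted at the origin on the work surface. World frame = base frame: x ahead of the robot, y to its left, z up, the work surface at z = 0. Lengths are in m, angles in rad, forces in N, time in s.
With the tool pointing down it reaches from about 0.4 to 0.85 m from the base axis. Payload 10.4 kg.
Tool frame: the origin (TCP) lies midway between the tips of the shut fingers; the grasp point (between the pads) lies 19 mm behind it (r.grasp_offset is the distance from the TCP to the grasp point, in m); z points along the fingers, y is the line along which they close (so a half turn about z gives the same grasp; the last joint's range is limited). The gripper opens to 87 mm and grips with 3 to 60 N. Pads are 19 mm wide; open, the fingers measure 117 mm over their backs; the gripper's body (75 mm by 190 mm) begins 51 mm behind the grasp point.
Start: joints at [1.25, 0.332, -0.065, 1.46, 0.022, 1.35, -0.088], TCP at [0.183, -0.598, 0.223] pointing down, gripper open.
Joint ranges: [-2.6, 2.6], [-0.5, 2.12], [-1.47, 1.34], [0.16, 2.42], [-1.27, 4.41], [0.06, 2.06], [-2.6, 2.6]. Speed limits (rad/s): [2.22, 2.22, 2.79, 2.79, 3.14, 3.14, 3.14].

INTERFACE

Orientations are given as a unit quaternion [x, y, z, w].
In Python, from bench import r gives the robot as it stands.
- The arm moves only by the tool drive_tool, never from a script. Its argument "moves" is a list that holds one entry, the list of rows, each a list of 7 numbers: the shift along the tool's x, y, z in m, then the turn, a rotation vector about the tool's x, y, z in rad, then the opening, from 0 (shut) to 1 (fully open). In form: [[[tx, ty, tz, ax, ay, az, jaw], ...]]. A call has 1 to 10 rows; each row shifts and turns the commanded pose from where the row before left it, along the tool's axes as they then stand; what a row does not reach is not made up. A row lasts 1/10 s, in which the tool goes at most 50 mm and 8.59 degrees, less where a joint would pass 70% of its speed; a pose out of reach is approached as far as the arm can. A call is refused whole if a number of a shift passes 0.05 or a number of a turn 0.15, either way. A call with a gripper value outside its range is refused whole. The fingers move at their own pace and stop on an object; "squeeze" is the grip in N (left out, the last holds). Time passes only in rows, so rows that do not move let the fingers close. It gives the time, the measured TCP pose, the force, the opening and the grip force at its end, in the units of the state.
- r.read_state(): the state, without advancing time (a new reading comes with each control period).
- r.camera(name): name is "side" or "top" or "wrist"; returns the picture (480x640x3 uint8, red, green, blue); there is no depth.
- r.camera_info(name): a dict with "mtx" (3x3 intrinsics, pixels), "k1" (the pictures are not rectified: a ray, as slopes to the right and down, at radius r is drawn at 1 + k1 r^2 times it, then the intrinsics apply), "rvec" (rotation vector, rad) and "tvec" (3), from world to camera coordinates, as OpenCV has them; the wrist camera has in their place "T_tool_cam" (4x4, takes a point from camera to tool coordinates, whose origin is the TCP and whose axes are the flange's). Camera axes: x right, y down, z forward; pixel columns grow to the right and rows downward; lengths in m; the calibration is good to about 2 mm. A picture is of the moment at which its call begins: read the wrist's pose just before it. camera_info takes no time and is no camera call.
- r.close_job(): hands the job in; it is judged then, once.
Trained networks look in the newest picture that a camera, given by its name, has taken for a name from the list of things; names that differ only in an ending like _2 or _b are one class to them, and where a whole thing is asked for, a point or a joint stands for the part that bears it (a point fixed in the world has none). Each returns a list of dicts, best first, with "conf" (0 to 1); they miss things now and then, are a little off and sometimes report something else, mostly with a low value. They report only what shows in the picture. A call takes as long as a camera call. They do not tell look-alikes from the thing itself.
- r.find_in(camera, query): "bbox" ([left, top, right, bottom] in pixels, round what is visible of it).
- r.place_of(camera, query): "at" ([column, row] in pixels: a listed point, or the origin of a listed thing).
The state is a dict: "time": time; "joint_positions": joint angles; "joint_vel": joint speeds; "joint_torque": joint torques, N m; "ee_pos": TCP position; "eef_rot": TCP orientation; "ft_force": force on the tool from outside, world axes, zero at the start; "torque": the same for the moment, N m; "width": finger opening in m; "grip_force": force on a finger pad.
Only numpy, scipy, OpenCV 4.12 (cv2) and the standard library are available. Lean on these libraries where they do the work, as an engineer would, in place of code of your own. Each camera call takes 0.05 s, during which the arm holds its last target. There are 200 camera calls.

TASK

On the microscope's dish carrier, roll the knurled steel thumbwheel under a fingertip until the sliding jaw has closed up to the long gauge mark on the scale, its closing face level with the mark, so that the dish keeps only its bit of play. Move the jaw by rolling the wheel alone: do not pinch the wheel between the fingers, do not push the jaw itself, and neither touch nor squeeze the dish. Leave everything else on the bench where it is, and finish with the hand clear.

Things in the scene. Friction and masses are not known exactly. Their poses are not given: they have to be found in the camera images.
- stage: the dish carrier, fixed: a pale lit base 150 mm (its x) by 240 mm (its y), deck 34 mm above the bench. Origin: centre of its underside. At yaw 0 its x points away from the robot, y to the robot's left; turned up to 0.45 rad. A fixed black V jaw on its +y half nests the dish; the thumbwheel is on its -x side; the scale strip, with thin graduations every 5 mm, runs along its +x edge.
- wheel_axis (a point): centre of the thumbwheel, 40 mm above the bench; axes as the carrier's. The wheel is a knurled steel cylinder 54 mm in diameter, 20 mm wide, its axis level along the carrier's x. Its fork's cheeks reach 41 mm (carrier side) and 48 mm (outer side) above the bench; the jaw's rack bar, 17 to 26 mm from this point along +x, reaches 59 mm. Nothing else near it is higher.
- wheel_top (a point): highest point of the thumbwheel's rim, 27 mm above its centre, 67 mm above the bench; axes as the carrier's. The wheel does not give when pressed; it turns stiffly (1 to 1.5 N at the rim), has no spring and stays where left. A fingertip held down here with 4 to 8 N and moved along the carrier's y rolls it by friction; a stroke of 15 to 20 mm stays on the rim, then lift and repeat.
- wheel (a joint): turn of the thumbwheel in rad; grows as its top moves towards the carrier's +y. Pinion and rack drive the jaw without slip: 12 mm per rad, the same way as the wheel's top moves, so 27 mm of finger travel on the rim moves the jaw 12 mm. The wheel has no stops of its own.
- jaw: the sliding jaw: black bar 122 mm along the carrier's x, 12 mm thick, 11 mm high, on a black carriage with a steel rack at the wheel's side; moves only along the carrier's y, closing towards +y. Origin: rear (+x) end of its closing face, at deck height; axes as the carrier's. It starts 18 to 44 mm short of the gauge mark and would press on the dish from about 4 mm past it.
- gauge_mark (a point): the gauge mark, beside the end of the jaw's closing face, at deck height; axes as the carrier's. A black line 2 mm wide and 19 mm long across the whole scale strip, along the carrier's x, with a black diamond at its outer end; the other graduations are thinner and shorter. Fixed. The jaw is set when its origin has the same carrier y as this point.
- dish: the lidded clear Petri dish in the carrier, 60 mm across, 15 mm high, loose, 30 g, nested in the V jaw. Origin: centre of its underside, on the glass. With the jaw at the mark there are about 4 mm of play between jaw and dish.
- jar: small amber screw jar, 40 mm across, 50 mm high, loose on the bench beside the thumbwheel; origin at the centre of its underside. Leave alone.
- pen: black ball pen, 140 mm long, 11 mm thick, lying near the thumbwheel; origin under its middle. Leave alone.
- forceps: steel forceps, 125 mm long, 8 mm high, lying in front of the thumbwheel; origin under their middle. Leave alone.
- slide_box: grey slide box with white lid, 100 x 86 x 34 mm; origin at the centre of its underside. Leave alone.
- spare_dishes: stack of three clear Petri dishes, 60 mm across, 44 mm high; origin at the centre of its underside. Leave alone.
- dropper: amber bottle with black cap, 32 mm across, 75 mm high; origin at the centre of its underside. Leave alone.
- driver: small screwdriver lying on the bench, 130 mm long; origin under its middle. Leave alone.
Not all that is in view belongs to the job. There is more than one size of the dish; the job needs the smallest.

How it is judged:
By the outcome, as a careful person would: the job done as asked, in the order asked, and still so for the second after the job is handed in, with the robot touching nothing.
It also fails if it takes over 51 s, if anything falls off the work surface, if the arm or the gripper's body presses on something with over 40 N, if the wrist force passes 120 N, or if a joint passes its speed limit or range.

## Working session

There is one attempt and no reset: what is moved stays moved. The work goes in short steps, Python scripts to look and compute and a tool call to move; the robot and the scene stay as the last step left them, time stands still between calls to the robot, and variables do not carry over. Pictures are saved under pics/ and viewed, at most 10 in all, crops included, and the job is handed in when it is done.

Besides the shell and the picture viewer there is one more tool, called by a JSON object that holds its "method" and its "body". drive_tool: Moves the arm, as the interface text tells. Its arguments: {"type":"object","properties":{"moves":{"type":"array"},"squeeze":{"type":"number"}},"required":["moves"]}

```bash
mkdir -p pics
cat > h.py <<'E'
import numpy as np, cv2
from scipy.spatial.transform import Rotation as R
from bench import r
def cam(name):
    i=r.camera_info(name); K=np.array(i["mtx"]); k1=i["k1"]
    if "rvec" in i:
        Rm=cv2.Rodrigues(np.array(i["rvec"],float))[0]; t=np.array(i["tvec"],float).ravel()
    else:
        s=r.read_state(); T=np.eye(4); T[:3,:3]=R.from_quat(s["eef_rot"]).as_matrix(); T[:3,3]=s["ee_pos"]
        W=np.linalg.inv(T@np.array(i["T_tool_cam"])); Rm=W[:3,:3]; t=W[:3,3]
    return K,np.array([k1,0,0,0,0.]),Rm,t
def unproj(c,px,z):
    K,d,Rm,t=c
    u=cv2.undistortPoints(np.array([[px]],float),K,d).ravel()
    ray=Rm.T@np.array([u[0],u[1],1]); o=-Rm.T@t
    return o+ray*(z-o[2])/ray[2]
def proj(c,P):
    K,d,Rm,t=c
    return cv2.projectPoints(np.array([P],float),cv2.Rodrigues(Rm)[0],t,K,d)[0].ravel()
def snap(name,fn):
    c=cam(name); im=r.camera(name); cv2.imwrite("pics/"+fn,im[:,:,::-1].copy()); return c,im
E
python3 - <<'E'
from h import *
s=r.read_state(); print(s)
for n in ("top","side"):
    c,im=snap(n,n+"0.png")
    print(n,-c[2].T@c[3])
    for q,z in (("wheel_top",.067),("wheel_axis",.04),("gauge_mark",.034),("jaw",.034),("dish",.034),("stage",0)):
        for d in r.place_of(n,q)[:2]: print(q,d["conf"],np.round(d["at"],1),np.round(unproj(c,d["at"],z),4))
E
```

```text
{'time': 0.0, 'joint_positions': array([ 1.25041834,  0.33287009, -0.06468696,  1.46091183,  0.02159983,
        1.34987142, -0.08848678]), 'joint_vel': array([-0.00161546,  0.0004333 , -0.00146143, -0.00196329, -0.0003738 ,
        0.00035339,  0.0016488 ]), 'joint_torque': array([ 2.29689413e-04, -6.23272562e+01,  2.46732304e-02, -3.89893055e+01,
       -6.13057776e-02,  3.99638282e-02,  1.72192599e-04]), 'ee_pos': array([ 0.18325438, -0.59714927,  0.22176909]), 'eef_rot': array([ 9.88934690e-01,  1.48349969e-01, -1.33455806e-04, -6.69498313e-04]), 'ft_force': array([-1.11268138,  0.46977757,  0.09819197]), 'torque': array([-0.02189615,  0.01339216, -0.03240201]), 'grip_force': 0.0, 'width': 0.08694158263831935}
top [ 0.45080589 -0.02558801  1.29984603]
wheel_top 0.85 [356.2 244.2] [ 0.5401 -0.0868  0.067 ]
wheel_axis 0.93 [353.7 243. ] [ 0.5444 -0.083   0.04  ]
gauge_mark 0.76 [334.5 167.3] [ 0.7003 -0.0426  0.034 ]
jaw 0.59 [352.6 165.1] [ 0.7053 -0.0798  0.034 ]
jaw 0.57 [313.8 195.2] [ 0.642  -0.0009  0.034 ]
dish 0.87 [312.6 195.7] [0.6409 0.0016 0.034 ]
dish 0.76 [225.8 185.7] [0.6596 0.18   0.034 ]
stage 0.8 [331.4 198.9] [ 0.6397 -0.0373  0.    ]
side [0.23256211 0.84135182 0.80861633]
wheel_top 0.7 [332.1 236. ] [ 0.5476 -0.0869  0.067 ]
wheel_top 0.51 [334.8 186.2] [ 0.618  -0.3167  0.067 ]
wheel_axis 0.75 [333. 245.] [ 0.5446 -0.0854  0.04  ]
gauge_mark 0.71 [270.3 246.5] [ 0.6972 -0.0338  0.034 ]
jaw 0.97 [277.4 239.9] [ 0.6912 -0.0654  0.034 ]
dish 0.84 [284.3 257. ] [ 0.6463 -0.0067  0.034 ]
dish 0.38 [291.8 325.9] [0.5399 0.2004 0.034 ]
stage 0.67 [288.7 260. ] [ 0.6489 -0.0365  0.    ]
```

Run:
```python
import cv2
a=cv2.imread("pics/top0.png")
cv2.imwrite("pics/topc.png",cv2.resize(a[130:280,250:450],None,fx=4,fy=4,interpolation=cv2.INTER_CUBIC))
```

```text
(no output)
```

View pics/topc.png

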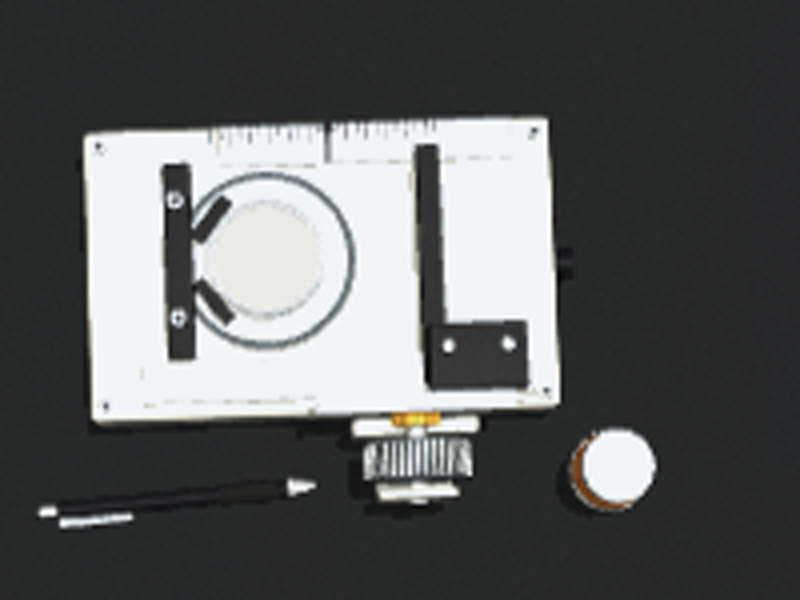

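View pics/side0.png

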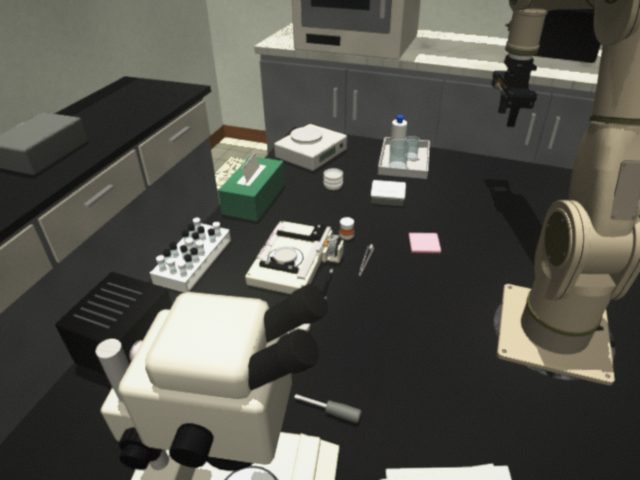

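The crop shows the gauge mark's foot near full-frame (332,170). The jaw's rear face end is near (354,167) and the wheel near (354,245). The carrier is yawed slightly positive. The side picture shows a microscope at +y, so I'll check its clearance in the full top view.

Run:
```python
from h import *
c=cam("top")
f=lambda x,y,z:unproj(c,(250+x/4,130+y/4),z)
for a,b in (((85,133),(548,118)),((95,420),(560,405))):
    d=f(*a,.034)-f(*b,.034); print(np.arctan2(-d[0],d[1]),np.linalg.norm(d))
d=f(85,133,.034)-f(95,420,.034); print(np.arctan2(d[1],d[0]),np.linalg.norm(d))
ct=sum(f(*p,.034) for p in ((85,133),(548,118),(95,420),(560,405)))/4; print("centre",ct)
print("wheel",f(417,458,.062),"mark",f(328,140,.034),"jaw",f(414,146,.045))
print(np.round(r.camera_info("wrist")["T_tool_cam"],3)); print(r.camera_info("wrist")["mtx"])
s=r.read_state(); M=R.from_quat(s["eef_rot"]).as_matrix(); print(np.round(M,3))
print(M.T@(np.array([.52,-.09,.20])-s["ee_pos"]))
```

```text
0.04369621083254832 0.2380769305528255
0.044223606769521584 0.23684450822337766
0.05329157014015672 0.14827087713757423
centre [ 0.63848485 -0.03503116  0.034     ]
wheel [ 0.53978681 -0.08316159  0.062     ] mark [ 0.70500949 -0.0374467   0.034     ] jaw [ 0.70018552 -0.08114217  0.045     ]
[[-0.002 -0.968 -0.253  0.069]
 [ 1.    -0.002 -0.     0.001]
 [-0.    -0.253  0.968 -0.161]
 [ 0.     0.     0.     1.   ]]
[[364.84404845   0.         316.61236524]
 [  0.         364.84404845 236.47753424]
 [  0.           0.           1.        ]]
[[ 0.956  0.293  0.   ]
 [ 0.293 -0.956 -0.   ]
 [-0.     0.    -1.   ]]
[ 0.47068465 -0.38641685  0.02255195]
```

View pics/top0.png

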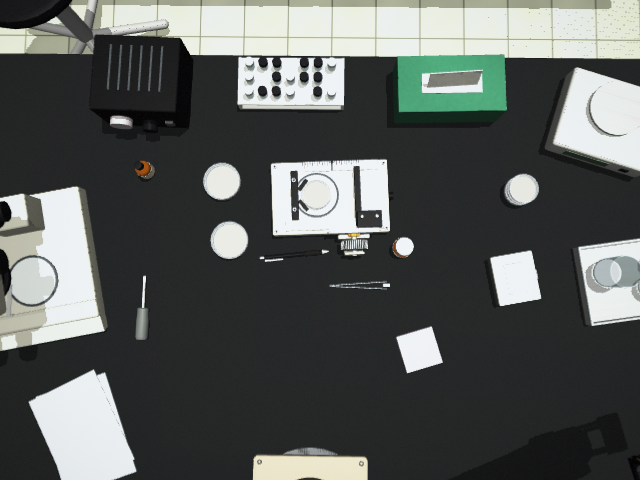

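The top view shows the carrier with its dish at (316,195) and the wheel at (354,245). The microscope is far off at x<105 px, so it won't interfere. Two larger dishes sit off the carrier near (222,181) and (229,240). The dish in the carrier isn't something to touch anyway. I'll move to a viewing pose with the fingers shut.

{"method": "drive_tool", "body": {"moves": [[[0.039,-0.027,0,0,0,0,0],[0.039,-0.027,0,0,0,0,0],[0.039,-0.027,0,0,0,0,0],[0.039,-0.027,0,0,0,0,0],[0.039,-0.027,0,0,0,0,0],[0.039,-0.027,0,0,0,0,0],[0.039,-0.027,0,0,0,0,0],[0.039,-0.027,0,0,0,0,0],[0.039,-0.027,0,0,0,0,0],[0.039,-0.027,0,0,0,0,0]]], "squeeze": 10}}

```text
time: 1.7
ee_pos: [0.4779, -0.2234, 0.2229]
eef_rot: [0.989, 0.148, 0.0, 0.0]
ft_force: [0.9, -0.5, 0.3]
width: 0.0151
grip_force: 0.0
```

{"method": "drive_tool", "body": {"moves": [[[0.032,-0.022,0.004,0,0,0,0],[0.032,-0.022,0.004,0,0,0,0],[0.032,-0.022,0.004,0,0,0,0],[0.032,-0.022,0.004,0,0,0,0],[0.032,-0.022,0.004,0,0,0,0],[0,0,0,0,0,0.125,0],[0,0,0,0,0,0.125,0],[0,0,0,0,0,0,0],[0,0,0,0,0,0,0]]]}}

```text
time: 2.6
ee_pos: [0.5977, -0.073, 0.2026]
eef_rot: [1.0, 0.026, 0.0, 0.0]
ft_force: [-0.1, 0.4, 0.6]
width: 0.0004
grip_force: 0.0
```

```bash
cat > look.py <<'E'
from h import *
import sys
s=r.read_state(); print(s["time"],s["ee_pos"],s["ft_force"],R.from_quat(s["eef_rot"]).as_matrix()[:,0])
c,im=snap("wrist",sys.argv[1])
for q,z in (("wheel_top",.067),("gauge_mark",.034),("jaw",.034),("dish",.034)):
    for d in r.place_of("wrist",q)[:2]: print(q,d["conf"],np.round(d["at"],1),np.round(unproj(c,d["at"],z),4))
E
python3 look.py w1.png
```

```text
2.6 [ 0.59765786 -0.07300474  0.20262913] [-0.09942924  0.4191571   0.57612154] [9.98687326e-01 5.12212636e-02 8.07293086e-05]
wheel_top 0.37 [281.8 168.6] [ 0.6438 -0.0433  0.067 ]
gauge_mark 0.6 [282.1  97.5] [ 0.7008 -0.0391  0.034 ]
jaw 0.78 [333.6  98.8] [ 0.7019 -0.0828  0.034 ]
jaw 0.52 [282.9 167.7] [ 0.6421 -0.0413  0.034 ]
dish 0.81 [243.6 162.2] [ 0.6452 -0.0064  0.034 ]
dish 0.74 [ 80.8 246.4] [0.5598 0.146  0.034 ]
```

View pics/w1.png

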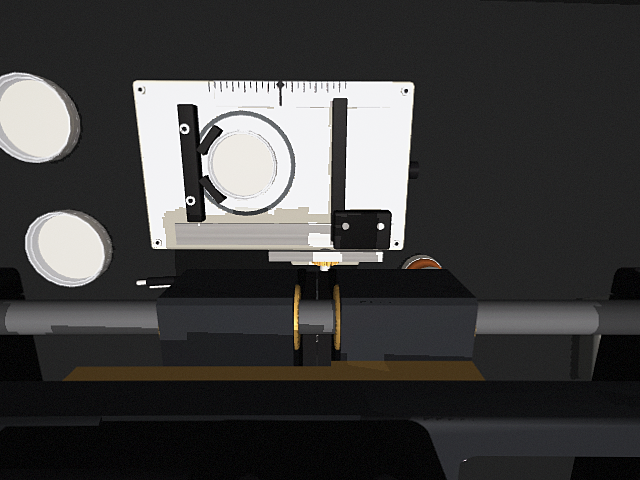

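In the wrist view the carrier is square with the tool, so its yaw is about 0.05. The gauge mark is at (281,100) and the jaw's closing face at (332,98), which leaves about 43.7 mm to close, or 98 mm of rim travel. The fingers hide the wheel, so I'll use about (0.541, −0.085). I'm descending to just above the rim at the −y end of the stroke.

{"method": "drive_tool", "body": {"moves": [[[-0.02,0.006,0.03,0,0,0,0],[-0.02,0.006,0.03,0,0,0,0],[-0.018,0.007,0.03,0,0,0,0],[0,0,0.027,0,0,0,0],[0,0,0.01,0,0,0,0],[0,0,0,0,0,0,0]]]}}

```text
time: 3.45
ee_pos: [0.5402, -0.0944, 0.0747]
eef_rot: [1.0, 0.024, -0.001, -0.0]
ft_force: [-0.6, -0.1, 0.1]
width: 0.0003
grip_force: 0.0
```

Run:
```python
from h import *
print(r.read_state()["ee_pos"],r.read_state()["ft_force"])
c,im=snap("side","s2.png"); w,wi=snap("wrist","w2.png")
u,v=proj(c,[.541,-.085,.067]).astype(int); print(u,v, proj(w,[.541,-.085,.067]))
a=cv2.resize(im[v-40:v+35,u-50:u+50,::-1],None,fx=4,fy=4,interpolation=2)
b=cv2.resize(wi[:,:,::-1],(400,300),interpolation=3)
cv2.imwrite("pics/m2.png",np.hstack([a,b]))
```

```text
[ 0.54020401 -0.09435878  0.07474621] [-0.61548693 -0.06675427  0.11558261]
334 236 [296.98938107 283.14306501]
```

View pics/m2.png

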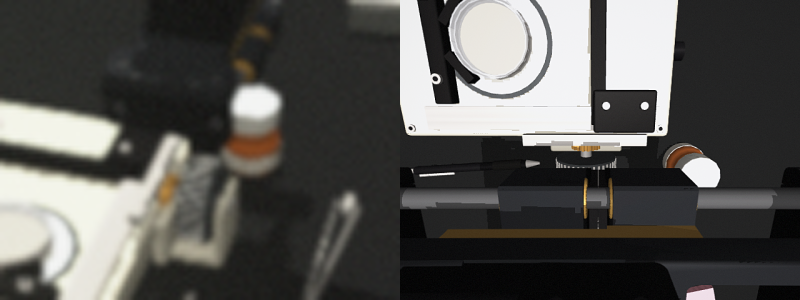

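The wrist half shows the wheel just ahead of the fingers, centred near column 296. The predicted column was 297, so y fits. I'm lowering until contact.

{"method": "drive_tool", "body": {"moves": [[[0,0,0.004,0,0,0,0],[0,0,0.003,0,0,0,0],[0,0,0.001,0,0,0,0],[0,0,0,0,0,0,0]]]}}

```text
time: 3.95
ee_pos: [0.5407, -0.0946, 0.0676]
eef_rot: [1.0, 0.024, 0.0, 0.0]
ft_force: [0.1, -0.1, -0.1]
width: 0.0004
grip_force: 0.0
```

{"method": "drive_tool", "body": {"moves": [[[0,0,0.001,0,0,0,0],[0,0,0.001,0,0,0,0],[0,0,0,0,0,0,0]]]}}

```text
time: 4.25
ee_pos: [0.541, -0.0949, 0.0661]
eef_rot: [1.0, 0.024, 0.0, 0.0]
ft_force: [-1.5, -0.4, 5.5]
width: 0.0006
grip_force: 2.6
```

Contact at z≈0.066 with 5.5 N. First stroke of 20 mm.

{"method": "drive_tool", "body": {"moves": [[[0,-0.003,0,0,0,0,0],[0,-0.003,0,0,0,0,0],[0,-0.003,0,0,0,0,0],[0,-0.003,0,0,0,0,0],[0,-0.003,0,0,0,0,0],[0,-0.003,0,0,0,0,0],[0,-0.002,0,0,0,0,0],[0,0,0,0,0,0,0]]]}}

```text
time: 5.05
ee_pos: [0.5402, -0.0744, 0.0665]
eef_rot: [1.0, 0.024, 0.001, 0.0]
ft_force: [-2.3, 1.0, 9.3]
width: 0.0002
grip_force: 4.5
```

Run:
```python
from h import *
c,im=snap("top","t3.png")
for k in range(2):
  for q,z in (("gauge_mark",.034),("jaw",.034)):
    for d in r.place_of("top",q)[:1]: print(q,d["conf"],np.round(d["at"],1),np.round(unproj(c,d["at"],z),4))
a0=cv2.imread("pics/top0.png"); a1=cv2.imread("pics/t3.png")
f=lambda a:cv2.resize(a[155:245,300:400],None,fx=4,fy=4,interpolation=2)
cv2.imwrite("pics/m3.png",np.hstack([f(a0),f(a1)]))
```

```text
gauge_mark 0.91 [330.7 165.9] [ 0.7031 -0.0348  0.034 ]
jaw 0.65 [349.7 165.6] [ 0.7042 -0.0738  0.034 ]
gauge_mark 0.91 [330.7 165.9] [ 0.7031 -0.0348  0.034 ]
jaw 0.65 [349.7 165.6] [ 0.7042 -0.0738  0.034 ]
```

View pics/m3.png

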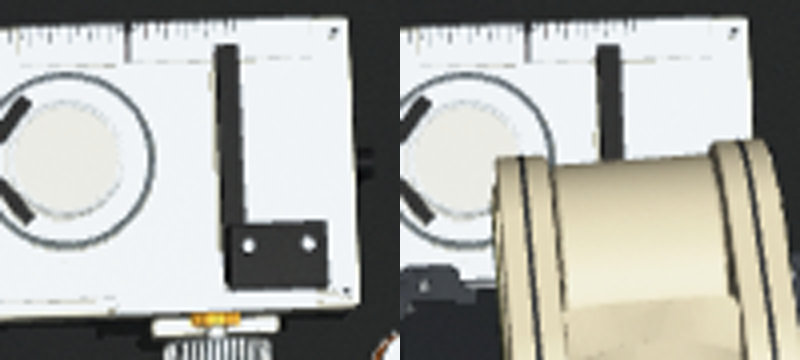

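The right half shows the jaw's face moved from crop column 216 to 198, about 9 mm, as expected. The mark is at crop column 528. Rolling works, and I'll repeat with slightly lighter pressure.

{"method": "drive_tool", "body": {"moves": [[[0,0,-0.01,0,0,0,0],[0,0,0,0,0,0,0],[0,0.02,0,0,0,0,0],[0,0,0.0065,0,0,0,0],[0,0,0.0033,0,0,0,0],[0,0,0,0,0,0,0]]]}}

```text
time: 5.9
ee_pos: [0.5406, -0.095, 0.066]
eef_rot: [1.0, 0.024, -0.0, 0.001]
ft_force: [-2.9, -2.1, 7.1]
width: 0.0006
grip_force: 3.9
```

{"method": "drive_tool", "body": {"moves": [[[0,-0.003,0,0,0,0,0],[0,-0.003,0,0,0,0,0],[0,-0.003,0,0,0,0,0],[0,-0.003,0,0,0,0,0],[0,-0.003,0,0,0,0,0],[0,-0.003,0,0,0,0,0],[0,-0.002,0,0,0,0,0],[0,0,0,0,0,0,0]]]}}

```text
time: 6.7
ee_pos: [0.5397, -0.0731, 0.0662]
eef_rot: [1.0, 0.025, 0.0, -0.0]
ft_force: [-3.8, 0.9, 9.7]
width: 0.0003
grip_force: 4.8
```

{"method": "drive_tool", "body": {"moves": [[[0,0,-0.01,0,0,0,0],[0,0,0,0,0,0,0],[0,0.02,0,0,0,0,0],[0,0,0.0065,0,0,0,0],[0,0,0.003,0,0,0,0],[0,0,0,0,0,0,0]]]}}

```text
time: 7.3
ee_pos: [0.5405, -0.0946, 0.0662]
eef_rot: [1.0, 0.024, -0.0, 0.0]
ft_force: [-2.0, -3.1, 5.6]
width: 0.0004
grip_force: 2.7
```

{"method": "drive_tool", "body": {"moves": [[[0,-0.003,0,0,0,0,0],[0,-0.003,0,0,0,0,0],[0,-0.003,0,0,0,0,0],[0,-0.003,0,0,0,0,0],[0,-0.003,0,0,0,0,0],[0,-0.003,0,0,0,0,0],[0,-0.002,0,0,0,0,0],[0,0,0,0,0,0,0]]]}}

```text
time: 8.1
ee_pos: [0.5396, -0.0731, 0.0664]
eef_rot: [1.0, 0.025, -0.0, -0.0]
ft_force: [-2.1, 1.5, 6.6]
width: 0.0006
grip_force: 3.1
```

Run:
```python
from h import *
c,im=snap("top","t4.png")
for q,z in (("gauge_mark",.034),("jaw",.034)):
    for d in r.place_of("top",q)[:1]: print(q,d["conf"],np.round(d["at"],1),np.round(unproj(c,d["at"],z),4))
```

```text
gauge_mark 0.81 [329.  166.8] [ 0.7012 -0.0313  0.034 ]
jaw 0.51 [339.3 163.6] [ 0.7081 -0.0524  0.034 ]
```

{"method": "drive_tool", "body": {"moves": [[[0,0,-0.01,0,0,0,0],[0,0,0,0,0,0,0],[0,0.02,0,0,0,0,0],[0,0,0.0065,0,0,0,0],[0,0,0.0035,0,0,0,0],[0,0,0,0,0,0,0]]]}}

```text
time: 8.85
ee_pos: [0.5406, -0.0946, 0.0662]
eef_rot: [1.0, 0.024, -0.0, 0.0]
ft_force: [-2.0, -2.3, 4.6]
width: 0.0006
grip_force: 2.6
```

{"method": "drive_tool", "body": {"moves": [[[0,-0.003,0,0,0,0,0],[0,-0.003,0,0,0,0,0],[0,-0.003,0,0,0,0,0],[0,-0.003,0,0,0,0,0],[0,-0.003,0,0,0,0,0],[0,-0.003,0,0,0,0,0],[0,-0.002,0,0,0,0,0],[0,0,0,0,0,0,0],[0,0,-0.01,0,0,0,0],[0,0,-0.02,0,0,0,0]]]}}

```text
time: 9.85
ee_pos: [0.5386, -0.0738, 0.0954]
eef_rot: [1.0, 0.024, -0.001, -0.0]
ft_force: [0.5, -0.5, 0.4]
width: 0.0005
grip_force: 0.0
```

{"method": "drive_tool", "body": {"moves": [[[0,0,-0.03,0,0,0,0],[0.04,-0.01,-0.01,0,0,0,0],[0.04,-0.01,0,0,0,0,0],[0.02,-0.01,0,0,0,0,0],[0,0,0,0,0,0,0],[0,0,0,0,0,0,0]]]}}

```text
time: 10.45
ee_pos: [0.6379, -0.0393, 0.136]
eef_rot: [1.0, 0.024, -0.0, -0.0]
ft_force: [0.0, 0.3, -0.5]
width: 0.0005
grip_force: 0.0
```

```bash
python3 look.py w5.png
python3 - <<'E'
from h import *
a=cv2.imread("pics/w5.png"); c=cam("wrist"); u,v=proj(c,[.70,-.04,.034]).astype(int); print(u,v)
u0=max(u-80,0); v0=max(v-60,0); print(u0,v0)
cv2.imwrite("pics/m5.png",cv2.resize(a[v0:v0+120,u0:u0+160],None,fx=5,fy=5,interpolation=2))
E
```

```text
10.45 [ 0.63785109 -0.03928272  0.13596491] [ 0.0477124   0.31608437 -0.47282884] [ 9.98813958e-01  4.86818417e-02 -8.69808125e-04]
wheel_top 0.26 [470.2 339.6] [ 0.5768 -0.1507  0.067 ]
gauge_mark 0.72 [318.6 150.7] [ 0.7001 -0.0382  0.034 ]
jaw 0.85 [324.1 151.9] [ 0.6995 -0.0421  0.034 ]
dish 0.84 [271.2 227.9] [ 0.6428 -0.0058  0.034 ]
dish 0.56 [ 77.2 311.3] [0.5683 0.1452 0.034 ]
318 150
238 90
```

View pics/m5.png

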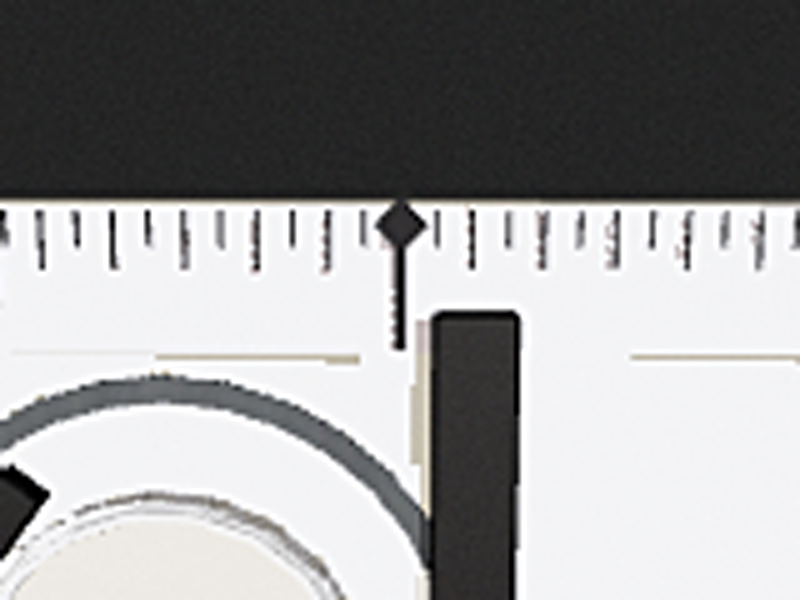

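The crop shows the mark's centre at column 400 and the jaw's closing face at 430. Graduations are 36 px per 5 mm, so 4.2 mm remain, about 9.3 mm of rim. I'll go back and roll 8 mm, then check.

{"method": "drive_tool", "body": {"moves": [[[-0.03,0.015,0,0,0,0,0],[-0.04,0.016,0,0,0,0,0],[-0.03,0.016,0,0,0,0,0],[0,0,0.03,0,0,0,0],[0,0,0.03,0,0,0,0],[0,0,0.006,0,0,0,0],[0,0,0.004,0,0,0,0],[0,0,0,0,0,0,0]]]}}

```text
time: 11.5
ee_pos: [0.5408, -0.0918, 0.0673]
eef_rot: [1.0, 0.024, 0.0, 0.0]
ft_force: [-0.4, -0.0, 0.1]
width: 0.0004
grip_force: 0.0
```

{"method": "drive_tool", "body": {"moves": [[[0,-0.002,0,0,0,0,0],[0,-0.002,0,0,0,0,0],[0,-0.002,0,0,0,0,0],[0,-0.002,0,0,0,0,0],[0,0,0,0,0,0,0],[0,0,0,0,0,0,0]]]}}

```text
time: 12.1
ee_pos: [0.5409, -0.0832, 0.0671]
eef_rot: [1.0, 0.024, 0.001, 0.0]
ft_force: [-0.3, -0.3, 6.1]
width: 0.0
grip_force: 3.1
```

The contact force only built up partway through the stroke, so I'll check the jaw again.

{"method": "drive_tool", "body": {"moves": [[[0,0,-0.01,0,0,0,0],[0,0,-0.03,0,0,0,0],[0.03,-0.01,-0.03,0,0,0,0],[0.04,-0.01,0,0,0,0,0],[0.03,-0.02,0,0,0,0,0],[0,0,0,0,0,0,0],[0,0,0,0,0,0,0]]]}}

```text
time: 12.8
ee_pos: [0.638, -0.0379, 0.1361]
eef_rot: [1.0, 0.025, -0.0, -0.0]
ft_force: [0.4, -1.0, -0.3]
width: 0.0004
grip_force: 0.0
```

```bash
python3 look.py w6.png
python3 - <<'E'
from h import *
a=cv2.imread("pics/w6.png"); c=cam("wrist"); u,v=proj(c,[.70,-.04,.034]).astype(int)
u0=max(u-50,0); v0=max(v-30,0); print(u,v,u0,v0)
cv2.imwrite("pics/m6.png",cv2.resize(a[v0:v0+70,u0:u0+100],None,fx=8,fy=8,interpolation=2))
E
```

```text
12.8 [ 0.63800965 -0.03793957  0.13606653] [ 0.39921827 -1.01992821 -0.27816953] [ 9.98782236e-01  4.93277545e-02 -9.04053055e-04]
gauge_mark 0.61 [318.6 153. ] [ 0.6987 -0.0369  0.034 ]
gauge_mark 0.27 [313.  224.2] [ 0.6472 -0.0353  0.034 ]
jaw 0.81 [321.5 151.5] [ 0.6998 -0.0389  0.034 ]
dish 0.91 [275.  224.7] [ 0.6455 -0.0072  0.034 ]
dish 0.81 [ 77.9 311.3] [0.5683 0.146  0.034 ]
319 150 269 120
```

View pics/m6.png

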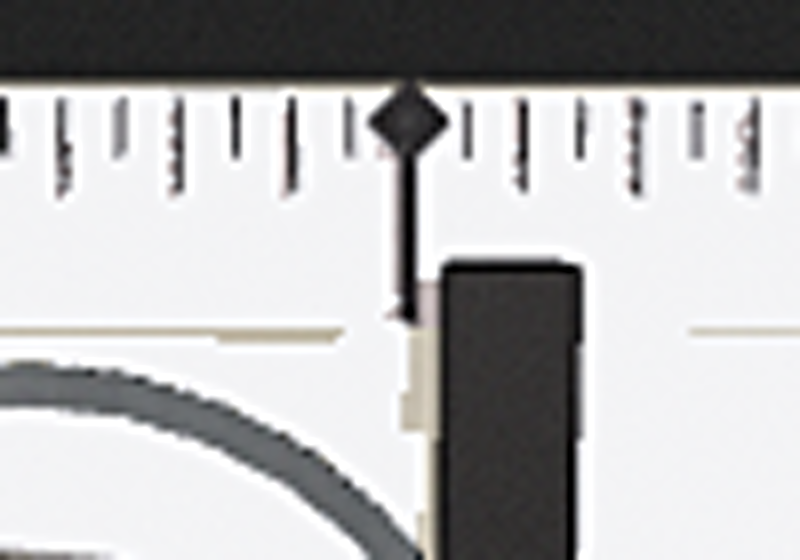

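The mark's centre is at column 408 and the jaw face at 441, at 11.5 px/mm, so about 2.7 mm remain (6.1 mm of rim). Part of the last stroke had no contact, so this time I'll confirm the press before rolling.

{"method": "drive_tool", "body": {"moves": [[[-0.03,0.015,0,0,0,0,0],[-0.04,0.015,0,0,0,0,0],[-0.03,0.015,0,0,0,0,0],[0,0,0.03,0,0,0,0],[0,0,0.03,0,0,0,0],[0,0,0.007,0,0,0,0],[0,0,0.004,0,0,0,0],[0,0,0,0,0,0,0],[0,0,0,0,0,0,0]]]}}

```text
time: 13.95
ee_pos: [0.5404, -0.0895, 0.067]
eef_rot: [1.0, 0.024, 0.0, 0.001]
ft_force: [-5.5, -2.7, 7.5]
width: 0.0004
grip_force: 3.5
```

{"method": "drive_tool", "body": {"moves": [[[0,-0.002,0,0,0,0,0],[0,-0.002,0,0,0,0,0],[0,-0.001,0,0,0,0,0],[0,0,0,0,0,0,0],[0,0,0,0,0,0,0]]]}}

```text
time: 14.45
ee_pos: [0.5402, -0.084, 0.067]
eef_rot: [1.0, 0.024, 0.0, 0.0]
ft_force: [-5.9, -0.6, 8.7]
width: 0.0007
grip_force: 4.3
```

{"method": "drive_tool", "body": {"moves": [[[0,0,-0.01,0,0,0,0],[0,0,-0.03,0,0,0,0],[0.03,-0.01,-0.03,0,0,0,0],[0.04,-0.02,0,0,0,0,0],[0.03,-0.01,0,0,0,0,0],[0,0,0,0,0,0,0],[0,0,0,0,0,0,0]]]}}

```text
time: 15.15
ee_pos: [0.6385, -0.0384, 0.1359]
eef_rot: [1.0, 0.024, 0.0, -0.0]
ft_force: [-0.5, -0.6, 0.3]
width: 0.0005
grip_force: 0.0
```

```bash
python3 look.py w7.png
python3 - <<'E'
from h import *
a=cv2.imread("pics/w7.png"); c=cam("wrist"); u,v=proj(c,[.70,-.04,.034]).astype(int)
u0=max(u-50,0); v0=max(v-30,0); print(u,v,u0,v0)
cv2.imwrite("pics/m7.png",cv2.resize(a[v0:v0+70,u0:u0+100],None,fx=8,fy=8,interpolation=2))
E
```

```text
15.15 [ 0.6384511  -0.03843645  0.13594121] [-0.48171395 -0.56511693  0.28366861] [9.98819556e-01 4.85727690e-02 4.24098819e-04]
gauge_mark 0.9 [318.9 152.4] [ 0.6997 -0.0376  0.034 ]
jaw 0.67 [320.8 149.7] [ 0.7016 -0.0389  0.034 ]
dish 0.92 [ 78.4 313.2] [0.5675 0.1452 0.034 ]
dish 0.71 [ 36.  172.3] [0.6762 0.1623 0.034 ]
320 150 270 120
```

View pics/m7.png

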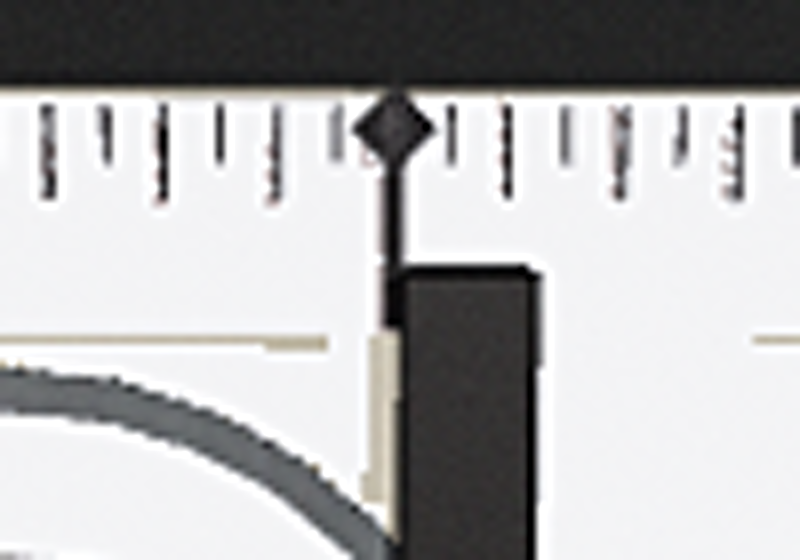

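```bash
cat > edge.py <<'E'
from h import *
import sys
g=cv2.cvtColor(cv2.imread("pics/"+sys.argv[1]),cv2.COLOR_BGR2GRAY).astype(float)
c=cam("wrist")
def y(u,v,z):
    P=unproj(c,(u,v),z); a=.0486; return (-np.sin(a)*P[0]+np.cos(a)*P[1])*1e3
m=[];j=[]
for v in range(145,151):
    s=230-g[v,305:332]; s=np.clip(s,0,None); k=s.argmax(); w=s[max(k-3,0):k+4]; m.append(y(305+max(k-3,0)+(w*np.arange(len(w))).sum()/w.sum(),v,.034))
for v in range(166,182):
    row=g[v,300:345]; dk=np.where(row<90)[0]; b=dk[0]; f=b-1+(row[b-1]-135)/(row[b-1]-row[b]); 
    e=dk[-1]; h=e+(135-row[e])/(row[e+1]-row[e]); j.append((y(300+f,v,.034),y(300+f,v,.045),y(300+h,v,.045)))
print(np.round(m,2),np.round(np.median(m),2)); print(np.round(np.median(j,0),2))
E
python3 edge.py w7.png
python3 - <<'E'
import cv2
g=cv2.imread("pics/w7.png",0)
print(g[147,308:330]);print(g[158,308:345]);print(g[172,308:345])
E
```

```text
[-72.87 -72.86 -72.87 -72.86 -72.86 -72.85] -72.86
[-72.84 -72.77 -85.1 ]
[243 244 243 244 243 244 243 246 255 178  50  20 154 255 247 244 244 243
 242 243 243 243]
[244 244 243 243 243 243 244 246 255 170  33   9  23  53  53  55  50  53
  51  53  49  51  50  53  53  55  50  51  18 123 255 248 244 243 244 244
 243]
[244 243 243 244 244 244 245 251 198 193 208 106  24  49  47  52  49  52
  51  49  51  51  52  47  52  50  48  47   0 209 255 246 243 243 243 243
 244]
```

The edge fit puts the mark at column 318.6 and the jaw face at 318.7–318.9, about 0.7 mm/px. The face is therefore level with the mark to about 0.3 mm, and the roll distance agrees. The hand is clear at 136 mm, so I'm handing in.

```bash
python3 -c "
from bench import r
print(r.read_state()['time'], r.close_job())"
```

```text
the job is handed in; nothing more can be done
15.4 None
```

I rolled the thumbwheel under the shut fingertips until the jaw's closing face was level with the gauge mark, to about 0.3 mm by the wrist camera, and handed the job in at 15.4 s with the hand clear. Pressing force read up to 9.7 N, a little over the suggested 8 N, and I saw no contact with the dish or other items.

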